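# Lengthen the saw jig's stop by one hole and butt the channel

### The job

The telescopic length stop on this saw jig is one hole too short. Pinch the sleeve across its spring button so that the button goes in, slide the sleeve out (towards the stop plate's end) until the button pops out fully in the next hole - do not skip one, do not dent the thin tube by squeezing hard and do not yank the sleeve against the button. Then lay the long aluminium channel flat back against the fence and slide it along gently until its end rests against the stop plate, ready to cut; let go of everything and leave the other things where they lie.

Things in the scene. Friction and masses are not known exactly. Their poses are not given: they have to be found in the camera images.
- cut_jig: Fixed dark plywood board 230 x 540 x 18 mm on the bench, carrying fence and length stop. Origin on its underside (z = 0: bench top); board x = -125..105, y = -310..230 mm, top at z = 18 mm. Own +x (away from the robot) runs from the channel's lane across the fence to the stop tube; +y runs along fence and tube, the way the stop gets longer.
- fence_face (a point): Foot of the face, towards -x, of the low fixed aluminium fence: jig x = -15, y = 0, z = 18 mm. The fence is 12 mm high above the board, 4 mm thick (a 3 mm high foot behind), and runs from y = -300 to 45 mm. A channel flat against it has its centre line at jig x = -35 mm.
- clamp_block (a point): Top centre of the grey clamp block 46 x 45 mm (plus bolt heads 4 mm high), z = 74 mm. It holds the fixed steel inner tube, 26 mm square, that runs along the jig's y to y = 75 mm with its axis at jig x = 60, z = 53 mm; the sleeve slides on this tube.
- stop_sleeve (a joint): Travel of the outer sleeve along the jig's +y in m: 0 at the start (button in a hole), larger = longer stop. Its 10 mm holes were drilled by hand to the shop's own lengths: the next longer one lies somewhere from 34 to 58 mm of travel (it differs each time), the one after at 94 mm. Slide to it slowly (over 80 mm/s may skip it). A seated button leaves 1 to 1.5 mm of play each way.
- sleeve_back (a point): Centre of the sleeve's -y end, on the tube's axis. Sleeve: thin aluminium tube 30 x 30 mm, 222 mm long, axis at jig x = 60, z = 53 mm, holes along its +x side. Sliding drag 4 to 7 N, less near a hole as the dome rises; a pull of 12 to 20 N over the first 5 mm as the pressed button goes under the wall. It dents if pinched over 45 N a side (90 N over both fingers); 26 to 38 N does the job.
- snap_button (a joint): How far the button is pressed in, in m: 0 fully out in a hole, about 0.0042 to 0.0048 when a finger pad has it level with the sleeve's side, 0.005 to 0.006 under the wall between holes. Spring 6 N at first, 9 N when level. Pressed level, it goes under the hole's edge when the sleeve is drawn on. Over 18 N of the sleeve, brought to rest, against a seated button bends it.
- button_tip (a point): Top of the 8.5 mm wide domed button on the sleeve's +x side, at jig y = 0, z = 53 mm; fully out it stands 4.75 mm proud of the sleeve, 19.75 mm in +x from the tube's axis, and moves to -x when pressed. The button sits on the fixed inner tube: it does not travel with the sleeve.
- stop_face (a point): Point on the face, towards -y, of the steel stop plate, in the middle of the channel's lane (jig x = -35 mm), 38 mm above the bench; axes as the jig's. The plate, 6 mm thick, 46 mm high, is fixed to the sleeve's +y end, travels with it and reaches across the lane 3 mm above the board. Face at jig y = 115 mm at the start.
- channel: Loose aluminium U-channel, open side up, 40 mm wide (x), 400 mm long (y), 40 mm high, wall 2.5 mm, 0.25 to 0.42 kg, on the board 19 to 37 mm off the fence, a little askew, over 35 mm short of the stop. Origin: centre of its underside. Pinched across with the fingertips above the 12 mm fence it slides right home. Over 15 N against the stop plate knocks the stop out of true.
- channel_end (a point): Centre of the channel's end face towards the stop plate: 200 mm in +y from the channel's origin, 20 mm above its underside.
- offcut: Bystander: 55 mm piece of the same channel on the board's -y end, behind the fence; leave it. Origin: centre of its underside.
- tape_measure: Bystander: grey tape measure 68 x 36 x 62 mm on the bench; leave it. Origin: centre of its underside.
- oil_can: Bystander: white can, 56 mm across, 150 mm high, on the bench; leave it. Origin: centre of its underside.
- screwdriver: Bystander: black-handled screwdriver lying on the bench; leave it. Origin: its middle, on the bench.

How it is judged:
By the outcome, as a careful person would: the job done as asked, in the order asked, and still so for the second after the job is handed in, with the robot touching nothing.
It also fails if it takes over 64 s, if anything falls off the work surface, if the arm or the gripper's body presses on something with over 40 N, if the wrist force passes 120 N, or if a joint passes its speed limit or range.

### The arm

A 6-joint arm with a two-finger parallel gripper is mounted at the origin on the work surface. World frame = base frame: x ahead of the robot, y to its left, z up, the work surface at z = 0. Lengths are in m, angles in degrees, forces in N, time in s.
With the tool pointing down it reaches from about 0.25 to 0.725 m from the base axis. Payload 9.7 kg.
Tool frame: the origin (TCP) lies midway between the tips of the shut fingers; the grasp point (between the pads) lies 19 mm behind it; z points along the fingers, y is the line along which they close (so a half turn about z gives the same grasp; the last joint's range is limited). The gripper opens to 85 mm and grips with 20 to 120 N. Pads are 22 mm wide; open, the fingers measure 114 mm over their backs; the gripper's body (76 mm by 85 mm) begins 54 mm behind the grasp point. The pads swing forward as they close: fully open they stand 13 mm farther back than shut.
Start: joints at [-73.568, 4.979, 10.078, 95.1, 0, 90], TCP at [0.156, -0.528, 0.231] pointing down, gripper open.
Joint ranges: [-179.16, 179.16], [-48.56, 103.87], [-65.8, 70.77], [-126.05, 130.52], [-82.76, 87.17], [-180, 180]. Speed limits (degrees/s): [127.2, 127.2, 147.25, 180, 180, 180].

### API

Orientations are given as [roll, pitch, yaw] about the fixed x, y, z axes, in that order (R = Rz(yaw) Ry(pitch) Rx(roll)).
In Python, from workcell import * gives the robot as it stands.
- The arm moves only by the tool servo_tool, never from a script. Its argument "moves" is a list of rows, each a list of 4 numbers: the shift along the world's x, y, z in normalised numbers (1 is 80 cm), then the turn about the world's z in normalised numbers (1 is pi rad). A call has 1 to 20 rows; each row is the pose to reach, as a shift and turn from the pose commanded when the call began; what a row does not reach only later rows make up. A row lasts 1/12 s, in which the tool goes at most 41.7 mm and 7.16 degrees, less where a joint would pass 70% of its speed; a pose out of reach is approached as far as the arm can. No shift or turn number may pass 1 either way. A call with a gripper value outside its range is refused whole. "claw" is the closure, from 0 (fully open) to 1 (shut), set as the call begins (left out, the last holds). The fingers move at their own pace and stop on an object; "force" is the grip in N (left out, the last holds). Time passes only in rows, so rows that repeat a pose let the fingers close. It gives the time, the measured TCP pose, the force, the opening and the grip force at its end, in the units of the state.
- get_obs(): the state, without advancing time (a new reading comes with each control period).
- camera(name): name is "scene" or "top" or "wrist"; returns the picture (480x640x3 uint8, red, green, blue); there is no depth.
- get_calibration(name): a dict with "fx", "fy", "cx", "cy" (pixels), "rvec" (rotation vector, rad) and "tvec" (3), from world to camera coordinates, as OpenCV has them; the wrist camera has in their place "tool_from_camera" (4x4, takes a point from camera to tool coordinates, whose origin is the TCP and whose axes are the flange's). Camera axes: x right, y down, z forward; pixel columns grow to the right and rows downward; lengths in m; the calibration is good to about 2 mm. The wrist camera is an equidistant fisheye: a pixel r from the principal point sees the ray r / f radians off the axis. A picture is of the moment at which its call begins: read the wrist's pose just before it. get_calibration takes no time and is no camera call.
- job_done(): hands the job in; it is judged then, once.
The state is a dict: "time": time; "q": joint angles; "qd": joint speeds; "joint_efforts": joint torques, N m; "ee_pos": TCP position; "tcp_rot": TCP orientation; "wrist_force": force on the tool from outside, world axes, zero at the start; "torque": the same for the moment, N m; "opening": finger opening in m; "grasp_force": force on a finger pad.
Only numpy, scipy, OpenCV 4.12 (cv2) and the standard library are available. Lean on these libraries where they do the work, as an engineer would, in place of code of your own. Each camera call takes 0.05 s, during which the arm holds its last target. There are 200 camera calls.

## Working session

There is one attempt and no reset: what is moved stays moved. The work goes in short steps, Python scripts to look and compute and a tool call to move; the robot and the scene stay as the last step left them, time stands still between calls to the robot, and variables do not carry over. Pictures are saved under pics/ and viewed, at most 13 in all, crops included, and the job is handed in when it is done.

Besides the shell and the picture viewer there is one more tool, called by a JSON object that holds its "op" and its "data". servo_tool: Moves the arm, as the interface text tells. Its arguments: {"type":"object","properties":{"moves":{"type":"array","items":{"type":"array","items":{"type":"number"}}},"claw":{"type":"number"},"force":{"type":"number"}},"required":["moves"]}

```bash
mkdir -p pics; python3 - <<'E'
from workcell import *
import cv2
o=get_obs();print(o)
for n in("scene","top"):
    cv2.imwrite(f"pics/{n}0.png",camera(n)[:,:,::-1]);print(n,get_calibration(n))
print(get_calibration("wrist"))
E
```

```text
{'time': 0.0, 'q': array([-7.35678572e+01,  5.01198512e+00,  1.00344449e+01,  9.50996759e+01,
       -3.59418930e-04,  9.00021094e+01]), 'qd': array([ 0.05066658,  0.03672615, -0.00043701,  0.02952824, -0.03616   ,
       -0.01594441]), 'joint_efforts': array([ 4.96160374e-04, -5.20382094e+01,  4.64809477e+01,  1.59592624e-02,
        1.65229985e-04,  1.29553788e-05]), 'ee_pos': array([ 0.1555172 , -0.52731609,  0.2305745 ]), 'tcp_rot': array([-1.79922784e+02,  3.62261400e-04,  1.64300339e+01]), 'wrist_force': array([ 0.13179226, -0.30083285,  0.50921802]), 'torque': array([0.01736659, 0.0319891 , 0.03734405]), 'grasp_force': 0.0, 'opening': 0.08548567894528397}
scene {'fx': 543.5219645948697, 'fy': 543.5219645948697, 'cx': 319.7006525118851, 'cy': 245.4085303700206, 'rvec': array([ 2.14963536,  1.48370666, -0.45307171]), 'tvec': array([-0.11292801, -0.3889999 ,  1.74946393])}
top {'fx': 449.7826409464821, 'fy': 449.7826409464821, 'cx': 318.53275073851574, 'cy': 235.91172371899134, 'rvec': array([ 2.18796655, -2.14123957,  0.1259694 ]), 'tvec': array([-0.07648606,  0.53631743,  1.267207  ])}
{'fx': 371.64829954431775, 'fy': 371.64829954431775, 'cx': 312.80702332146734, 'cy': 247.7756360023261, 'tool_from_camera': array([[-1.24981760e-04, -9.59109344e-01, -2.83035778e-01,
         7.13932949e-02],
       [ 9.99999835e-01,  3.87414929e-05, -5.72857144e-04,
        -3.51806496e-06],
       [ 5.60397868e-04, -2.83035803e-01,  9.59109181e-01,
        -1.43244703e-01],
       [ 0.00000000e+00,  0.00000000e+00,  0.00000000e+00,
         1.00000000e+00]])}
```

View pics/top0.png

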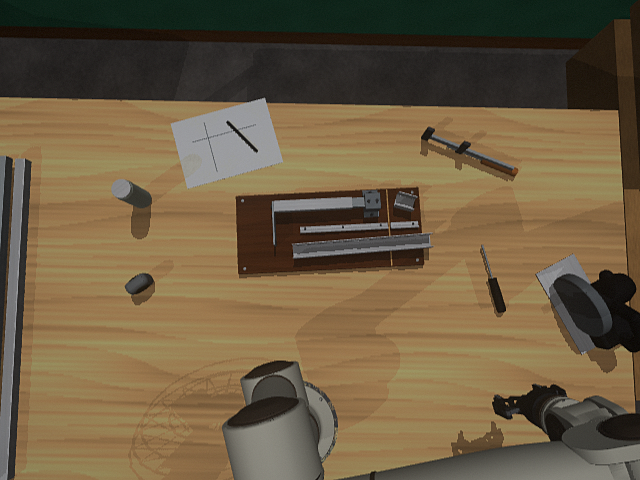

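View pics/scene0.png

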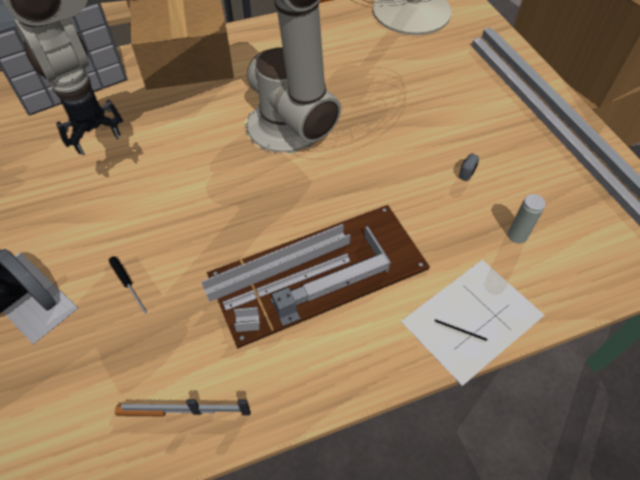

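```bash
cat > h.py <<'E'
from workcell import *
import numpy as np, cv2
from scipy.spatial.transform import Rotation as Ro
def plane(c,d,z): s=(z-c[2])/d[...,2:3]; return c+s*d
def ray(n,uv):
    k=get_calibration(n);uv=np.atleast_2d(np.array(uv,float))
    R=Ro.from_rotvec(k['rvec']).as_matrix()
    d=np.c_[(uv[:,0]-k['cx'])/k['fx'],(uv[:,1]-k['cy'])/k['fy'],np.ones(len(uv))]
    return -R.T@k['tvec'], d@R
def wpose(o):
    T=np.eye(4);T[:3,:3]=Ro.from_euler('xyz',o['tcp_rot'],degrees=True).as_matrix();T[:3,3]=o['ee_pos']
    return T@get_calibration('wrist')['tool_from_camera']
def wray(T,uv):
    k=get_calibration('wrist');uv=np.atleast_2d(np.array(uv,float))
    a=(uv-[k['cx'],k['cy']])/k['fx'];r=np.linalg.norm(a,axis=1,keepdims=True)
    d=np.c_[a/np.maximum(r,1e-9)*np.sin(r),np.cos(r)]
    return T[:3,3], d@T[:3,:3].T
def wproj(T,P):
    k=get_calibration('wrist');p=(np.atleast_2d(P)-T[:3,3])@T[:3,:3]
    rr=np.linalg.norm(p[:,:2],axis=1,keepdims=True);t=np.arctan2(rr,p[:,2:])
    return p[:,:2]/rr*t*k['fx']+[k['cx'],k['cy']]
E
python3 - <<'E'
from h import *
np.set_printoptions(precision=4,suppress=True)
P=plane(*ray('top',[(237,197),(418,187),(424,264),(238,274)]),.018);print(P)
print(plane(*ray('top',[(294,258),(293,245),(431,247),(430,234)]),.058))
print(plane(*ray('top',[(275,200),(274,244),(380,191)]),.068))
im=cv2.imread('pics/top0.png');h=cv2.cvtColor(im,cv2.COLOR_BGR2HSV)[180:285,225:440];print(im[260,260],im[206,260],im[285,260])
E
```

```text
[[ 0.6491  0.1772  0.018 ]
 [ 0.691  -0.3554  0.018 ]
 [ 0.4641 -0.372   0.018 ]
 [ 0.4237  0.1649  0.018 ]]
[[ 0.4708  0.0027  0.058 ]
 [ 0.5074  0.0065  0.058 ]
 [ 0.5102 -0.3825  0.058 ]
 [ 0.547  -0.3799  0.058 ]]
[[ 0.633   0.0603  0.068 ]
 [ 0.5081  0.0591  0.068 ]
 [ 0.6655 -0.2363  0.068 ]]
[21 35 61] [25 40 63] [ 77 117 153]
```

Units first: shifts go in shares of 80 cm and turns go in shares of pi rad. So 48 cm is 0.6, 44 cm is 0.55, 1.36 rad is 0.4329.

{"op": "servo_tool", "data": {"moves": [[0.55, 0.6, 0.025, 0.4329], [0.55, 0.6, 0.025, 0.4329], [0.55, 0.6, 0.025, 0.4329], [0.55, 0.6, 0.025, 0.4329], [0.55, 0.6, 0.025, 0.4329], [0.55, 0.6, 0.025, 0.4329], [0.55, 0.6, 0.025, 0.4329], [0.55, 0.6, 0.025, 0.4329], [0.55, 0.6, 0.025, 0.4329], [0.55, 0.6, 0.025, 0.4329], [0.55, 0.6, 0.025, 0.4329], [0.55, 0.6, 0.025, 0.4329], [0.55, 0.6, 0.025, 0.4329], [0.55, 0.6, 0.025, 0.4329], [0.55, 0.6, 0.025, 0.4329], [0.55, 0.6, 0.025, 0.4329], [0.55, 0.6, 0.025, 0.4329], [0.55, 0.6, 0.025, 0.4329], [0.55, 0.6, 0.025, 0.4329], [0.55, 0.6, 0.025, 0.4329]], "claw": 0}}

```text
time: 1.77
ee_pos: [0.595, -0.0483, 0.2514]
tcp_rot: [-180.0, 0.0, 94.3]
wrist_force: [0.0, 0.3, 0.5]
opening: 0.0852
grasp_force: 0.0
```

```bash
python3 - <<'E'
from h import *
o=get_obs();print(o['time'],o['ee_pos'],o['tcp_rot'],o['q'],o['qd'])
np.save('T1.npy',wpose(o))
cv2.imwrite('pics/w1.png',camera('wrist')[:,:,::-1])
E
```

```text
1.7667 [ 0.59500362 -0.04834539  0.25139226] [-1.79989227e+02  6.78889025e-03  9.42981514e+01] [-4.64120575e+00  1.21982563e+01  2.04377434e+01  9.82490745e+01
 -8.38045388e-03  8.10606442e+01] [-0.38069273 -0.53938613 -0.11690406 -0.18687428 -0.02558919  0.06184165]
```

View pics/w1.png

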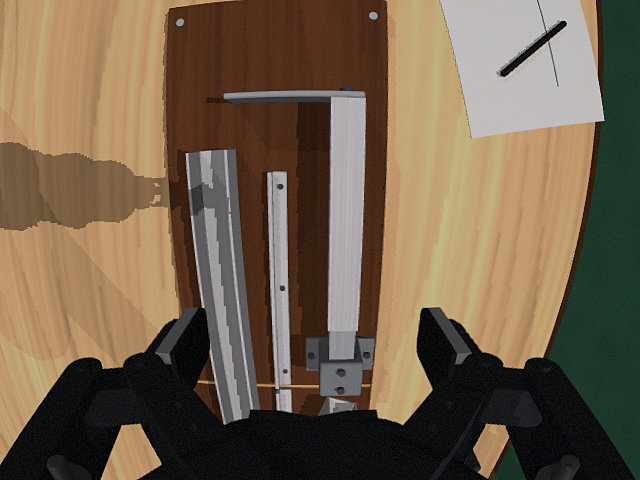

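```bash
python3 - <<'E'
from h import *
im=cv2.imread('pics/w1.png');g=cv2.GaussianBlur(cv2.cvtColor(im,cv2.COLOR_BGR2GRAY),(3,3),0).astype(int)
def ed(line,t=18):
    d=np.diff(line);return [(i,d[i]) for i in range(1,len(d)-1) if abs(d[i])>t and abs(d[i])>=abs(d[i-1]) and abs(d[i])>abs(d[i+1])]
for r in (120,160,200,250,300): print(r,[(160+a,b) for a,b in ed(g[r,160:400])])
for c in (190,195,205,225,231,240,260,275,283,300,320,345): print('c',c,[(80+a,b) for a,b in ed(g[80:200,c])])
cv2.imwrite('pics/w1c.png',cv2.resize(im[80:340,160:400],None,fx=2.3,fy=2.3,interpolation=cv2.INTER_CUBIC))
E
```

```text
120 [(162, np.int64(-23)), (165, np.int64(-24)), (330, np.int64(62)), (365, np.int64(-65)), (387, np.int64(48))]
160 [(163, np.int64(-28)), (166, np.int64(-24)), (185, np.int64(72)), (188, np.int64(-40)), (199, np.int64(33)), (210, np.int64(-31)), (224, np.int64(29)), (226, np.int64(-37)), (329, np.int64(51)), (364, np.int64(-54)), (386, np.int64(48))]
200 [(169, np.int64(-33)), (188, np.int64(39)), (191, np.int64(-27)), (202, np.int64(24)), (229, np.int64(-23)), (238, np.int64(-23)), (267, np.int64(65)), (270, np.int64(-22)), (286, np.int64(-65)), (329, np.int64(52)), (363, np.int64(-62)), (384, np.int64(56))]
250 [(171, np.int64(-28)), (173, np.int64(-21)), (193, np.int64(59)), (196, np.int64(-41)), (207, np.int64(27)), (218, np.int64(-30)), (230, np.int64(34)), (233, np.int64(-42)), (268, np.int64(76)), (272, np.int64(-20)), (287, np.int64(-59)), (328, np.int64(58)), (361, np.int64(-66)), (382, np.int64(42))]
300 [(178, np.int64(-34)), (200, np.int64(83)), (202, np.int64(-37)), (213, np.int64(31)), (223, np.int64(-30)), (236, np.int64(32)), (238, np.int64(-46)), (246, np.int64(-24)), (270, np.int64(57)), (273, np.int64(-19)), (287, np.int64(-51)), (327, np.int64(54)), (359, np.int64(-61)), (379, np.int64(41))]
c 190 [(152, np.int64(20)), (188, np.int64(-24))]
c 195 []
c 205 [(150, np.int64(67)), (183, np.int64(-24))]
c 225 [(92, np.int64(39)), (98, np.int64(-42)), (149, np.int64(57))]
c 231 [(92, np.int64(46)), (98, np.int64(-33))]
c 240 [(91, np.int64(36)), (97, np.int64(-33))]
c 260 [(91, np.int64(37)), (96, np.int64(-33))]
c 275 [(90, np.int64(49)), (96, np.int64(-36)), (171, np.int64(46))]
c 283 [(90, np.int64(46)), (96, np.int64(-33)), (171, np.int64(53)), (184, np.int64(-25)), (187, np.int64(20))]
c 300 [(90, np.int64(38)), (95, np.int64(-31))]
c 320 [(90, np.int64(36)), (95, np.int64(-33))]
c 345 [(90, np.int64(48)), (96, np.int64(21))]
```

View pics/w1c.png

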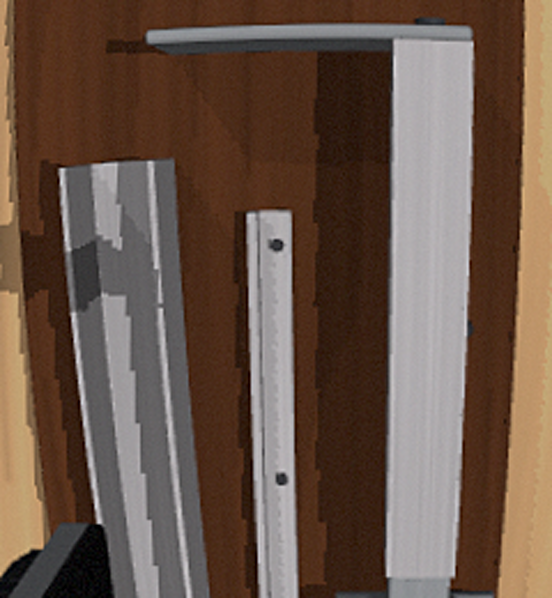

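```bash
cat > fit.py <<'E'
from h import *
from scipy.optimize import least_squares
T=np.load('T1.npy')
F=[] # axis, value, z, pix
F+=[(0,.045,.068,p) for p in [(330.5,120),(329.5,160),(329.5,200),(328.5,250),(327.5,300)]]
F+=[(0,.075,.068,p) for p in [(365.5,120),(364.5,160),(363.5,200),(361.5,250),(359.5,300)]]
F+=[(0,-.015,.030,p) for p in [(267.5,200),(268.5,250),(270.5,300)]]
F+=[(0,.105,.018,p) for p in [(387.5,120),(386.5,160),(384.5,200),(382.5,250),(379.5,300)]]
F+=[(1,.045,.019,p) for p in [(275,171.5),(283,171.5)]]
F+=[(1,.115,.067,p) for p in [(225,98.5),(240,97.5),(260,96.7),(275,96.5),(300,95.7),(320,95.5)]]
W=np.array([plane(*wray(T,f[3]),f[2])[0] for f in F])
def loc(p,P): c,s=np.cos(p[2]),np.sin(p[2]);d=P[:,:2]-p[:2];return np.c_[d[:,0]*c+d[:,1]*s,-d[:,0]*s+d[:,1]*c]
ax=np.array([f[0] for f in F]);v=np.array([f[1] for f in F])
res=lambda p:loc(p,W)[range(len(F)),ax]-v
s=least_squares(res,[.564,-.055,.077],loss='soft_l1',f_scale=.001);p=s.x
if __name__=='__main__':
    print(p,np.degrees(p[2]));print(np.round(res(p)*1000,1))
    np.save('jig.npy',p)
    print('button',np.round(1000*loc(p,plane(*wray(T,[(364,222)]),.053)),1))
    ch=plane(*wray(T,[(185.5,160),(188.5,200),(193.5,250),(200.5,300),(235.5,160),(238.5,200),(246.5,300)]),.058)
    print('chan left/right at z58',np.round(1000*loc(p,ch),1))
    ch=plane(*wray(T,[(205,150.5),(225,149.5)]),.020);print('end z20',np.round(1000*loc(p,ch),1))
    ch=plane(*wray(T,[(190,152.5),(231,149.5)]),.058);print('end z58',np.round(1000*loc(p,ch),1))
E
python3 fit.py
```

```text
[ 0.56447892 -0.05358348  0.07088446] 4.0613803172812535
[ 0.1 -0.5 -0.1 -0.3 -0.4  0.6  0.3  0.3  0.2  0.7 -0.  -0.3 -0.1  0.1
 -0.1 -0.7 -0.1  0.4 -0.5 -0.6 -0.   0.2  0.1 -0.1  0.3  0.5]
button [[78.6 -0.1]]
chan left/right at z58 [[-89.   60.7]
 [-87.9  22.6]
 [-86.6 -27. ]
 [-84.6 -80.5]
 [-40.5  58.8]
 [-38.8  21.6]
 [-36.  -79.1]]
end z20 [[-80.6  68. ]
 [-59.2  68.2]]
end z58 [[-84.2  67.6]
 [-44.5  68.6]]
```

In the tool's units: -16 cm is -0.2, 2.93 cm is 0.0366, -0.004 rad is -0.0013.

{"op": "servo_tool", "data": {"moves": [[0.0188, -0.0006, -0.0375, -0.0006], [0.0366, -0.0013, -0.075, -0.0013], [0.0366, -0.0013, -0.125, -0.0013], [0.0366, -0.0013, -0.1625, -0.0013], [0.0366, -0.0013, -0.2, -0.0013], [0.0366, -0.0013, -0.2, -0.0013], [0.0366, -0.0013, -0.2, -0.0013]]}}

```text
time: 2.4
ee_pos: [0.6236, -0.0493, 0.0908]
tcp_rot: [-179.9, -0.0, 94.1]
wrist_force: [0.1, 0.6, 1.1]
opening: 0.0854
grasp_force: 0.0
```

```bash
python3 - <<'E'
from h import *
from fit import loc
o=get_obs();print(o['time'],o['ee_pos'],o['tcp_rot'])
T=wpose(o);np.save('T2.npy',T);im=camera('wrist')[:,:,::-1]
cv2.imwrite('pics/w2.png',im)
p=np.load('jig.npy');print(loc(p,o['ee_pos'][None])*1000)
E
```

```text
2.4 [ 0.6235942  -0.04929081  0.09083513] [-1.79858728e+02 -1.96415675e-02  9.40560569e+01]
[[59.27085453  0.09504407]]
```

View pics/w2.png

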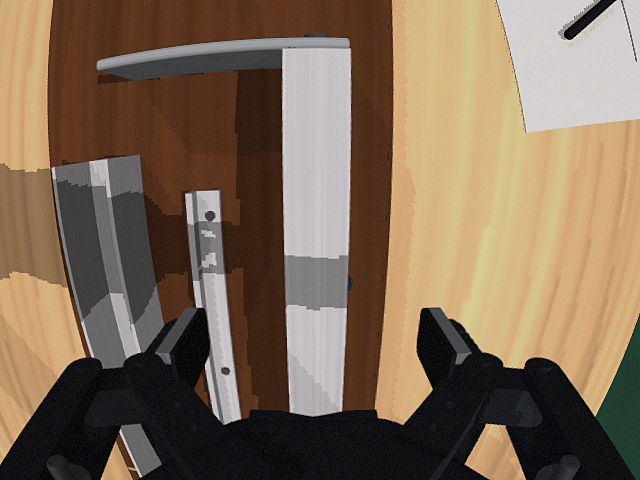

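```bash
python3 - <<'E'
from h import *
from fit import loc
im=cv2.imread('pics/w2.png');g=im.sum(2).astype(int);T=np.load('T2.npy');p=np.load('jig.npy')
m=lambda u,v,z:np.round(1000*loc(p,plane(*wray(T,[(u,v)]),z)),1)[0]
for r in(150,200,230,330):
    d=np.diff(g[r,260:400]);a=260+np.argmax(d[:60])+.5;b=260+60+np.argmin(d[60:])+.5
    print(r,a,b,m(a,r,.068),m(b,r,.068))
print('btn',m(350,283,.053))
print('plate',m(200,72,.067),m(260,68,.067))
E
```

```text
150 281.5 350.5 [44.8 68.2] [75.3 68.2]
200 282.5 349.5 [44.9 45.6] [75.2 45.6]
230 283.5 349.5 [45.1 31.6] [75.6 31.6]
330 286.5 345.5 [ 45.3 -20.5] [ 75.2 -20.5]
btn [78.1 -0.7]
plate [  7.3 106. ] [ 35.2 105.9]
```

In the tool's units: -6 cm is -0.075, 0.09 cm is 0.0011.

{"op": "servo_tool", "data": {"moves": [[0.0011, 0, -0.025, 0], [0.0011, 0, -0.05, 0], [0.0011, 0, -0.0625, 0], [0.0011, 0, -0.075, 0], [0.0011, 0, -0.075, 0], [0.0011, 0, -0.075, 0]]}}

```text
time: 2.95
ee_pos: [0.6262, -0.0486, 0.0324]
tcp_rot: [179.9, 0.0, 94.1]
wrist_force: [-0.4, -0.2, 0.7]
opening: 0.0852
grasp_force: 0.0
```

{"op": "servo_tool", "data": {"moves": [[0, 0, 0, 0], [0, 0, 0, 0], [0, 0, 0, 0], [0, 0, 0, 0], [0, 0, 0, 0], [0, 0, 0, 0], [0, 0, 0, 0], [0, 0, 0, 0], [0, 0, 0, 0], [0, 0, 0, 0], [0, 0, 0, 0], [0, 0, 0, 0]], "claw": 1, "force": 32}}

```text
time: 3.95
ee_pos: [0.6251, -0.0486, 0.0322]
tcp_rot: [-179.9, 0.0, 94.1]
wrist_force: [-6.3, -1.0, 8.4]
opening: 0.0297
grasp_force: 35.0
```

In the tool's units: 1.2 cm is 0.015, 1 cm is 0.0125.

{"op": "servo_tool", "data": {"moves": [[-0.0002, 0.0025, 0, 0], [-0.0004, 0.005, 0, 0], [-0.0005, 0.0075, 0, 0], [-0.0007, 0.01, 0, 0], [-0.0009, 0.0125, 0, 0], [-0.0011, 0.015, 0, 0]]}}

```text
time: 4.45
ee_pos: [0.6244, -0.0386, 0.0322]
tcp_rot: [-180.0, 0.2, 94.0]
wrist_force: [-6.7, -8.7, 6.5]
opening: 0.0296
grasp_force: 33.9
```

```bash
python3 - <<'E'
from h import *
im=cv2.imread('pics/scene0.png')
cv2.imwrite('pics/s0c.png',cv2.resize(im[240:320,290:400],None,fx=7,fy=7,interpolation=cv2.INTER_CUBIC))
E
```

```text
(no output)
```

View pics/s0c.png

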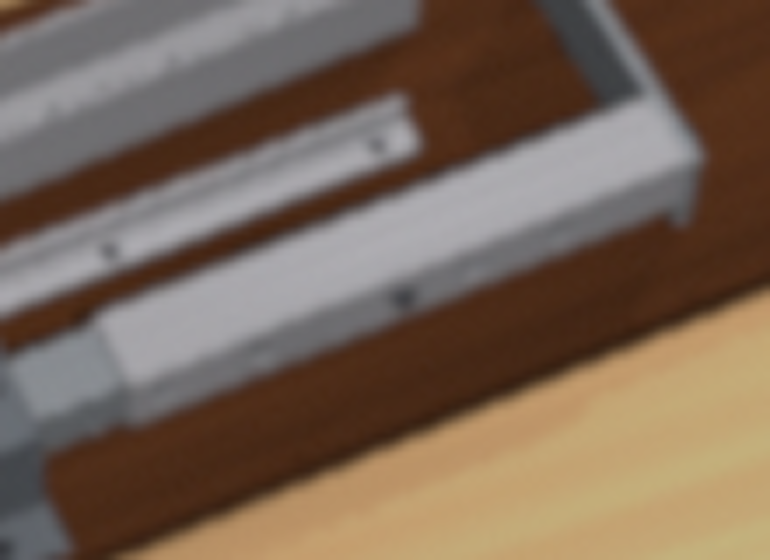

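In the tool's units: 1.5 cm is 0.0188, 1.25 cm is 0.0156.

{"op": "servo_tool", "data": {"moves": [[-0.0002, 0.0031, 0, 0], [-0.0005, 0.0063, 0, 0], [-0.0007, 0.0094, 0, 0], [-0.0009, 0.0125, 0, 0], [-0.0011, 0.0156, 0, 0], [-0.0013, 0.0188, 0, 0]]}}

```text
time: 4.95
ee_pos: [0.6233, -0.0234, 0.0322]
tcp_rot: [-180.0, 0.2, 94.0]
wrist_force: [-6.5, -10.2, 7.5]
opening: 0.0294
grasp_force: 34.0
```

```bash
python3 - <<'E'
from h import *
im=cv2.imread('pics/scene0.png').astype(np.float32).sum(2)/3
p=np.load('jig.npy');k=get_calibration('scene')
def pr(P): return cv2.projectPoints(P,k['rvec'],k['tvec'],np.array([[k['fx'],0,k['cx']],[0,k['fy'],k['cy']],[0,0,1]]),None)[0][:,0]
c,s=np.cos(p[2]),np.sin(p[2])
ys=np.arange(-.112,.126,.002)
rows=[]
for z in np.arange(.040,.067,.0025):
    P=np.array([[p[0]+.075*c-y*s,p[1]+.075*s+y*c,z] for y in ys]);q=pr(P).astype(np.float32)
    rows.append(cv2.remap(im,q[:,0].reshape(1,-1),q[:,1].reshape(1,-1),cv2.INTER_LINEAR)[0])
R=np.array(rows);
print('y',end=' ');
for i in range(0,len(ys)): print(int(round(ys[i]*1000)),R[:,i].round().astype(int))
E
```

```text
y -112 [ 65  74  81  87  89  92  93  94  96  99 106]
-110 [ 73  80  87  91  94  95  96  97  97 102 108]
-108 [ 82  90  96  99 100 100 100 101 104 110 117]
-106 [ 91 100 103 106 106 106 107 107 112 118 128]
-104 [ 97 103 107 109 109 109 109 112 117 124 135]
-102 [ 99 105 109 110 110 110 110 114 118 128 138]
-100 [ 99 105 109 111 111 110 111 113 120 129 139]
-98 [100 108 112 114 112 110 109 111 118 126 137]
-96 [103 109 114 114 113 111 108 112 117 126 137]
-94 [102 109 113 114 113 111 110 112 117 126 135]
-92 [101 109 113 115 113 112 111 112 119 126 137]
-90 [101 107 112 113 112 112 112 115 120 129 139]
-88 [100 106 111 112 112 112 113 116 121 130 139]
-86 [ 99 107 110 112 112 112 113 115 123 131 141]
-84 [100 106 110 112 112 112 113 116 122 130 141]
-82 [100 105 110 111 111 112 113 116 120 129 138]
-80 [ 98 106 109 111 111 111 113 115 120 127 137]
-78 [ 98 105 109 111 111 111 112 114 120 126 137]
-76 [ 99 104 109 110 111 111 112 116 120 130 140]
-74 [ 97 104 109 111 111 111 113 116 122 131 140]
-72 [ 97 106 109 112 112 112 113 116 123 130 140]
-70 [ 99 105 110 111 112 112 112 116 121 
[... 4066 characters left out ...]
9 110 110 111 111 114 120 129 140]
98 [101 105 109 110 110 110 110 116 122 131 141]
100 [ 99 105 108 109 110 110 112 115 123 131 142]
102 [ 98 105 108 110 110 110 112 115 123 130 142]
104 [ 98 104 108 110 110 110 110 115 121 130 140]
106 [100 105 109 109 110 110 111 115 120 128 138]
108 [100 105 108 109 110 110 111 113 119 127 139]
110 [101 106 107 109 109 109 109 112 118 127 138]
112 [102 104 105 106 106 106 107 112 117 127 136]
114 [ 99 100 101 101 102 101 103 106 113 121 130]
116 [ 93  94  95  95  95  94  96  99 107 114 122]
118 [ 85  85  85  84  83  84  86  91  98 105 111]
120 [73 73 73 72 72 74 76 81 87 90 90]
122 [63 62 61 61 62 64 68 71 74 75 71]
124 [54 55 55 56 57 57 59 59 61 61 58]
```

In the tool's units: 2.2 cm is 0.0275, 1.5 cm is 0.0188.

{"op": "servo_tool", "data": {"moves": [[-0.0002, 0.0031, 0, 0], [-0.0005, 0.0063, 0, 0], [-0.0007, 0.0094, 0, 0], [-0.0009, 0.0125, 0, 0], [-0.0011, 0.0156, 0, 0], [-0.0013, 0.0188, 0, 0], [-0.0016, 0.0219, 0, 0], [-0.0018, 0.025, 0, 0], [-0.0019, 0.0275, 0, 0], [-0.0019, 0.0275, 0, 0]]}}

```text
time: 5.78
ee_pos: [0.6216, -0.0003, 0.0322]
tcp_rot: [-179.9, 0.1, 94.1]
wrist_force: [-7.3, -1.8, 8.2]
opening: 0.0293
grasp_force: 34.0
```

```bash
python3 - <<'E'
from h import *
from fit import loc
o=get_obs();T=wpose(o);p=np.load('jig.npy');im=camera('wrist')[:,:,::-1];cv2.imwrite('pics/w3.png',im)
print(loc(p,o['ee_pos'][None])*1000)
g=im.sum(2).astype(int)
for c in (230,240,260,280,290):
    print(c,[(r,int(g[r+1,c]-g[r-1,c]), np.round(1000*loc(p,plane(*wray(T,[(c,r)]),.067)),1)[0]) for r in range(20,160) if abs(g[r+1,c]-g[r-1,c])>90])
E
```

```text
[[60.78934595 49.10601112]]
230 [(44, -107, array([ 36., 151.]))]
240 [(43, -114, array([ 39. , 151.1]))]
260 [(23, 95, array([ 44.9, 157.2])), (31, -110, array([ 44.9, 154.6])), (47, -121, array([ 45. , 149.5])), (48, -133, array([ 45. , 149.2])), (52, -117, array([ 45. , 147.9])), (69, -136, array([ 45. , 142.7])), (70, -160, array([ 45. , 142.4])), (93, -174, array([ 45. , 135.5])), (117, -101, array([ 45. , 128.3])), (118, -191, array([ 45. , 128.1])), (124, -140, array([ 45. , 126.3])), (144, -144, array([ 44.9, 120.4])), (150, -163, array([ 44.9, 118.6])), (151, -159, array([ 44.9, 118.4])), (158, -178, array([ 44.9, 116.3]))]
280 []
290 []
```

View pics/w3.png

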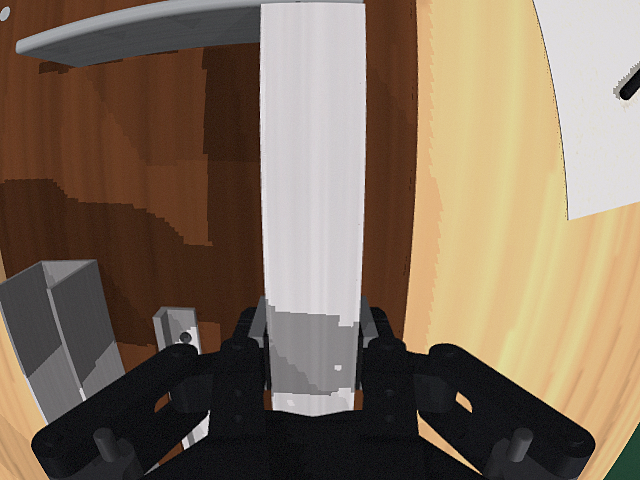

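In the tool's units: 0.5 cm is 0.0063, 0.45 cm is 0.0056.

{"op": "servo_tool", "data": {"moves": [[-0.0001, 0.0019, 0, 0], [-0.0003, 0.0038, 0, 0], [-0.0004, 0.0056, 0, 0], [-0.0004, 0.0063, 0, 0], [-0.0004, 0.0063, 0, 0]]}}

```text
time: 6.25
ee_pos: [0.6212, 0.0058, 0.0323]
tcp_rot: [-179.9, -0.0, 94.1]
wrist_force: [-8.7, 2.8, 8.4]
opening: 0.0297
grasp_force: 34.1
```

In the tool's units: 0.1 cm is 0.0013, 0.05 cm is 0.0006.

{"op": "servo_tool", "data": {"moves": [[-0.0001, 0.0006, 0, 0], [-0.0001, 0.0013, 0, 0], [-0.0001, 0.0013, 0, 0]]}}

```text
time: 6.5
ee_pos: [0.6211, 0.0066, 0.0322]
tcp_rot: [-179.9, -0.0, 94.1]
wrist_force: [-7.0, 0.7, 7.9]
opening: 0.0298
grasp_force: 34.1
```

In the tool's units: 0.1 cm is 0.0013, 0.05 cm is 0.0006.

{"op": "servo_tool", "data": {"moves": [[-0.0001, 0.0006, 0, 0], [-0.0001, 0.0013, 0, 0], [-0.0001, 0.0013, 0, 0]]}}

```text
time: 6.75
ee_pos: [0.6211, 0.0071, 0.0322]
tcp_rot: [-179.9, 0.0, 94.1]
wrist_force: [-7.2, -1.6, 8.9]
opening: 0.0292
grasp_force: 34.0
```

```bash
python3 - <<'E'
from h import *
im=camera('scene')[:,:,::-1];p=np.load('jig.npy');k=get_calibration('scene')
c,s=np.cos(p[2]),np.sin(p[2])
P=np.array([[p[0]+.079*c,p[1]+.079*s,.053]])
q=cv2.projectPoints(P,k['rvec'],k['tvec'],np.array([[k['fx'],0,k['cx']],[0,k['fy'],k['cy']],[0,0,1]]),None)[0][0,0];print(q)
x,y=map(int,q)
a=im[y-30:y+30,x-40:x+40];b=cv2.imread('pics/scene0.png')[y-30:y+30,x-40:x+40]
cv2.imwrite('pics/s1c.png',cv2.resize(np.hstack([a,b]),None,fx=5,fy=5,interpolation=cv2.INTER_CUBIC))
E
```

```text
[348.12501621 282.57660074]
```

View pics/s1c.png

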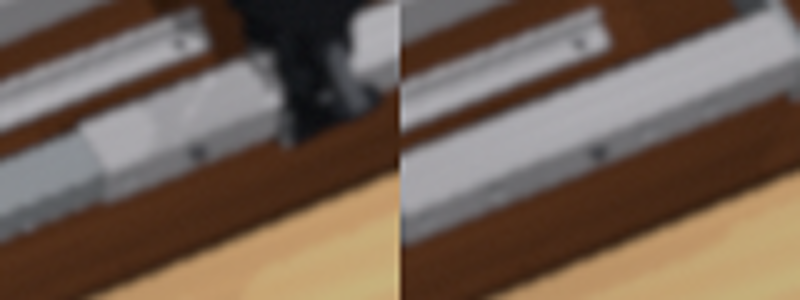

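In the tool's units: 0.07 cm is 0.0009, 0.05 cm is 0.0006.

{"op": "servo_tool", "data": {"moves": [[-0.0001, 0.0006, 0, 0], [-0.0001, 0.0009, 0, 0], [-0.0001, 0.0009, 0, 0]]}}

```text
time: 7.05
ee_pos: [0.6211, 0.0077, 0.0323]
tcp_rot: [-179.9, 0.1, 94.1]
wrist_force: [-6.5, -3.1, 8.3]
opening: 0.0298
grasp_force: 34.0
```

In the tool's units: 0.07 cm is 0.0009, 0.05 cm is 0.0006.

{"op": "servo_tool", "data": {"moves": [[-0.0001, 0.0006, 0, 0], [-0.0001, 0.0009, 0, 0], [-0.0001, 0.0009, 0, 0]]}}

```text
time: 7.3
ee_pos: [0.621, 0.0083, 0.0322]
tcp_rot: [-179.9, 0.1, 94.1]
wrist_force: [-7.8, -1.9, 8.0]
opening: 0.0293
grasp_force: 34.0
```

In the tool's units: 0.07 cm is 0.0009, 0.05 cm is 0.0006.

{"op": "servo_tool", "data": {"moves": [[-0.0001, 0.0006, 0, 0], [-0.0001, 0.0009, 0, 0], [-0.0001, 0.0009, 0, 0]]}}

```text
time: 7.55
ee_pos: [0.621, 0.0089, 0.0322]
tcp_rot: [-179.9, 0.1, 94.1]
wrist_force: [-6.7, -3.5, 7.5]
opening: 0.0295
grasp_force: 34.0
```

In the tool's units: 0.07 cm is 0.0009, 0.05 cm is 0.0006.

{"op": "servo_tool", "data": {"moves": [[-0.0001, 0.0006, 0, 0], [-0.0001, 0.0009, 0, 0], [-0.0001, 0.0009, 0, 0]]}}

```text
time: 7.8
ee_pos: [0.6209, 0.0093, 0.0322]
tcp_rot: [-179.9, 0.1, 94.1]
wrist_force: [-6.3, -5.6, 8.4]
opening: 0.0298
grasp_force: 34.0
```

```bash
cat > but.py <<'E'
from h import *
p=np.load('jig.npy');k=get_calibration('scene');K=np.array([[k['fx'],0,k['cx']],[0,k['fy'],k['cy']],[0,0,1]])
c,s=np.cos(p[2]),np.sin(p[2]);ys=np.arange(-.012,.014,.002)
def prof(im):
    im=im.astype(np.float32).mean(2);R=[]
    for z in np.arange(.0375,.061,.0025):
        q=cv2.projectPoints(np.array([[p[0]+.075*c-y*s,p[1]+.075*s+y*c,z] for y in ys]),k['rvec'],k['tvec'],K,None)[0][:,0].astype(np.float32)
        R.append(cv2.remap(im,q[:,0].reshape(1,-1),q[:,1].reshape(1,-1),cv2.INTER_LINEAR)[0])
    return np.array(R).T.round().astype(int)
a=prof(cv2.imread('pics/scene0.png'));n=camera('scene')[:,:,::-1];cv2.imwrite('pics/s2.png',n);b=prof(n)
for i in range(len(ys)):print(int(round(ys[i]*1000)),a[i],b[i])
E
python3 but.py
```

```text
-12 [ 93 101 107 110 111 111 111 113 114 120] [ 96 104 110 112 113 113 114 115 117 121]
-10 [ 92 101 107 109 111 110 110 110 112 119] [ 95 103 109 111 113 113 113 114 116 120]
-8 [ 91 101 105 108 107 105 104 103 108 114] [ 93 102 106 110 110 109 109 109 112 116]
-6 [ 90  98 102 103 100  97  95  97 102 111] [ 90  98 103 105 103 102 101 103 107 112]
-4 [ 89  93  97  93  88  85  83  90  97 110] [ 88  93  97  94  91  90  89  95 101 110]
-2 [ 82  87  86  81  78  75  79  87  98 110] [ 81  85  85  81  79  79  83  90  99 109]
0 [ 77  81  77  74  72  72  80  89 101 113] [ 74  77  75  73  74  75  82  90 100 110]
2 [ 76  77  76  75  74  79  85  95 106 117] [ 72  73  74  74  75  80  86  95 104 113]
4 [ 78  81  84  85  87  91  96 103 110 118] [ 74  78  83  84  88  92  97 103 109 115]
6 [ 82  89  92  95  98 101 105 108 114 119] [ 79  87  91  94  97 101 105 108 112 115]
8 [ 87  95 100 104 106 108 109 111 114 119] [ 86  94  98 102 105 108 109 111 112 116]
10 [ 90  97 105 108 110 111 111 112 113 120] [ 87  94 101 105 109 110 110 111 112 116]
12 [ 90  99 105 109 111 112 112 112 116 121] [ 86  95 102 106 109 110 110 111 113 116]
```

In the tool's units: -0.15 cm is -0.0019, -0.07 cm is -0.0009.

{"op": "servo_tool", "data": {"moves": [[0.0001, -0.0009, 0, 0], [0.0001, -0.0019, 0, 0], [0.0001, -0.0019, 0, 0], [0.0001, -0.0019, 0, 0]]}}

```text
time: 8.18
ee_pos: [0.621, 0.0087, 0.0323]
tcp_rot: [-179.9, 0.0, 94.1]
wrist_force: [-7.4, 0.1, 8.2]
opening: 0.0297
grasp_force: 34.1
```

{"op": "servo_tool", "data": {"moves": [[0, 0, 0, 0], [0, 0, 0, 0], [0, 0, 0, 0], [0, 0, 0, 0], [0, 0, 0, 0], [0, 0, 0, 0], [0, 0, 0, 0], [0, 0, 0, 0]], "claw": 0}}

```text
time: 8.85
ee_pos: [0.6217, 0.0088, 0.0312]
tcp_rot: [-180.0, -0.0, 94.1]
wrist_force: [-0.6, 1.1, -0.6]
opening: 0.0851
grasp_force: 0.0
```

In the tool's units: -16.67 cm is -0.2084, -11.4 cm is -0.1425, 0.03 rad is 0.0095.

{"op": "servo_tool", "data": {"moves": [[0, 0, 0.0375, 0], [0, 0, 0.0875, 0], [0, 0, 0.1125, 0], [-0.025, -0.0413, 0.1125, 0.0032], [-0.0563, -0.0825, 0.1125, 0.0064], [-0.0875, -0.125, 0.1125, 0.0095], [-0.1125, -0.1663, 0.1125, 0.0095], [-0.1425, -0.2084, 0.1125, 0.0095], [-0.1425, -0.2084, 0.1125, 0.0095], [-0.1425, -0.2084, 0.1125, 0.0095], [-0.1425, -0.2084, 0.1125, 0.0095]]}}

```text
time: 9.77
ee_pos: [0.5079, -0.158, 0.1215]
tcp_rot: [180.0, -0.0, 95.8]
wrist_force: [0.2, 0.7, 0.8]
opening: 0.0852
grasp_force: 0.0
```

```bash
python3 - <<'E'
from h import *
from fit import loc
o=get_obs();T=wpose(o);np.save('T4.npy',T);p=np.load('jig.npy');im=camera('wrist')[:,:,::-1];cv2.imwrite('pics/w4.png',im)
print(o['ee_pos'],o['tcp_rot'],loc(p,o['ee_pos'][None])*1000)
E
```

```text
[ 0.50787987 -0.15804878  0.12151671] [ 1.79961860e+02 -7.03632005e-04  9.57912047e+01] [[ -63.85568535 -100.19432567]]
```

View pics/w4.png

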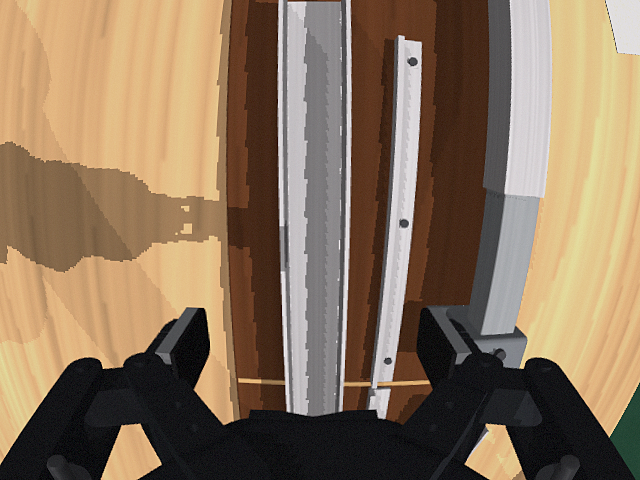

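In the tool's units: -8.7 cm is -0.1088, -7.5 cm is -0.0938.

{"op": "servo_tool", "data": {"moves": [[0, 0, -0.0375, 0], [0, 0, -0.075, 0], [0, 0, -0.0938, 0], [0, 0, -0.1088, 0], [0, 0, -0.1088, 0], [0, 0, -0.1088, 0]]}}

```text
time: 10.32
ee_pos: [0.5081, -0.1572, 0.0343]
tcp_rot: [-180.0, -0.0, 95.9]
wrist_force: [0.7, -0.0, 1.0]
opening: 0.0856
grasp_force: 0.0
```

{"op": "servo_tool", "data": {"moves": [[0, 0, 0, 0], [0, 0, 0, 0], [0, 0, 0, 0], [0, 0, 0, 0], [0, 0, 0, 0], [0, 0, 0, 0], [0, 0, 0, 0], [0, 0, 0, 0], [0, 0, 0, 0], [0, 0, 0, 0], [0, 0, 0, 0]], "claw": 1, "force": 25}}

```text
time: 11.23
ee_pos: [0.5085, -0.1581, 0.0353]
tcp_rot: [179.9, 0.0, 95.8]
wrist_force: [2.1, 1.3, 6.1]
opening: 0.0396
grasp_force: 26.8
```

In the tool's units: 2.6 cm is 0.0325, 2.4 cm is 0.03, -0.03 rad is -0.0095.

{"op": "servo_tool", "data": {"moves": [[0.005, 0.0004, 0, -0.0016], [0.01, 0.0008, 0, -0.0032], [0.015, 0.0011, 0, -0.0048], [0.02, 0.0015, 0, -0.0064], [0.025, 0.0018, 0, -0.008], [0.03, 0.0021, 0, -0.0095], [0.0325, 0.0023, 0, -0.0095], [0.0325, 0.0023, 0, -0.0095]]}}

```text
time: 11.9
ee_pos: [0.533, -0.1565, 0.0353]
tcp_rot: [-179.9, 0.0, 94.1]
wrist_force: [-8.7, -0.5, 11.8]
opening: 0.0397
grasp_force: 27.5
```

In the tool's units: 0.16 cm is 0.002, 0.08 cm is 0.001.

{"op": "servo_tool", "data": {"moves": [[0.001, 0.0001, 0, 0], [0.002, 0.0001, 0, 0], [0.002, 0.0001, 0, 0]]}}

```text
time: 12.15
ee_pos: [0.5342, -0.1565, 0.0354]
tcp_rot: [-179.9, 0.0, 94.1]
wrist_force: [-10.0, -0.6, 13.3]
opening: 0.0395
grasp_force: 27.7
```

{"op": "servo_tool", "data": {"moves": [[0, 0, 0.0008, 0], [0.0013, 0.0001, 0.0008, 0], [0.0019, 0.0001, 0.0008, 0], [0.0019, 0.0001, 0.0008, 0]]}}

```text
time: 12.48
ee_pos: [0.536, -0.1562, 0.0354]
tcp_rot: [-179.9, 0.0, 94.1]
wrist_force: [-7.7, 0.5, 7.4]
opening: 0.0394
grasp_force: 27.1
```

{"op": "servo_tool", "data": {"moves": [[0.0006, 0, 0, 0], [0.0013, 0.0001, 0, 0], [0.0013, 0.0001, 0, 0]]}}

```text
time: 12.73
ee_pos: [0.537, -0.1561, 0.0354]
tcp_rot: [-179.9, 0.0, 94.1]
wrist_force: [-7.1, 0.6, 8.1]
opening: 0.0394
grasp_force: 27.1
```

{"op": "servo_tool", "data": {"moves": [[0.0006, 0, 0, 0], [0.001, 0.0001, 0, 0], [0.001, 0.0001, 0, 0]]}}

```text
time: 12.98
ee_pos: [0.5375, -0.1561, 0.0354]
tcp_rot: [-179.9, 0.0, 94.1]
wrist_force: [-8.4, -0.7, 9.2]
opening: 0.0396
grasp_force: 27.2
```

In the tool's units: 0.08 cm is 0.001, 0.05 cm is 0.0006.

{"op": "servo_tool", "data": {"moves": [[0.0006, 0, 0, 0], [0.001, 0.0001, 0, 0], [0.001, 0.0001, 0, 0]]}}

```text
time: 13.23
ee_pos: [0.5375, -0.1561, 0.0354]
tcp_rot: [-179.8, 0.0, 94.1]
wrist_force: [-12.9, -2.1, 12.0]
opening: 0.0394
grasp_force: 27.5
```

In the tool's units: 9.3 cm is 0.1163, -0.67 cm is -0.0084.

{"op": "servo_tool", "data": {"moves": [[-0.0009, 0.0063, 0.0003, 0], [-0.0014, 0.0138, 0.0003, 0], [-0.002, 0.0213, 0.0003, 0], [-0.0025, 0.0288, 0.0003, 0], [-0.003, 0.0363, 0.0003, 0], [-0.0036, 0.0438, 0.0003, 0], [-0.0041, 0.0513, 0.0003, 0], [-0.0046, 0.0588, 0.0003, 0], [-0.0053, 0.0663, 0.0003, 0], [-0.0058, 0.0738, 0.0003, 0], [-0.0063, 0.0813, 0.0003, 0], [-0.0068, 0.0888, 0.0003, 0], [-0.0073, 0.0963, 0.0003, 0], [-0.0079, 0.1038, 0.0003, 0], [-0.0084, 0.1113, 0.0003, 0], [-0.0088, 0.1163, 0.0003, 0], [-0.0088, 0.1163, 0.0003, 0], [-0.0088, 0.1163, 0.0003, 0]]}}

```text
time: 14.73
ee_pos: [0.531, -0.0642, 0.0354]
tcp_rot: [-179.8, 0.2, 94.0]
wrist_force: [-9.4, -9.1, 8.5]
opening: 0.039
grasp_force: 27.1
```

```bash
python3 - <<'E'
from h import *
from fit import loc
o=get_obs();T=wpose(o);p=np.load('jig.npy');im=camera('wrist')[:,:,::-1];cv2.imwrite('pics/w5.png',im)
print(o['ee_pos'],o['tcp_rot'],loc(p,o['ee_pos'][None])*1000)
np.save('T5.npy',T)
E
```

```text
[ 0.53098134 -0.06417403  0.0353674 ] [-1.79834023e+02  1.79480758e-01  9.40494662e+01] [[-34.16353953  -8.19148016]]
```

View pics/w5.png

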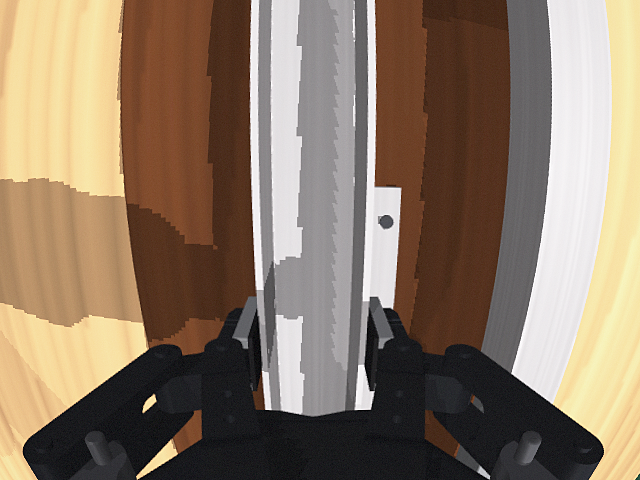

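In the tool's units: 0.7 cm is 0.0088, 0.6 cm is 0.0075.

{"op": "servo_tool", "data": {"moves": [[-0.0005, 0.0025, 0.0005, 0], [-0.0008, 0.005, 0.0005, 0], [-0.0009, 0.0075, 0.0005, 0], [-0.001, 0.0088, 0.0005, 0], [-0.001, 0.0088, 0.0005, 0]]}}

```text
time: 15.2
ee_pos: [0.5305, -0.0571, 0.0354]
tcp_rot: [-179.9, 0.2, 94.1]
wrist_force: [-6.3, -8.2, 4.0]
opening: 0.0395
grasp_force: 26.6
```

{"op": "servo_tool", "data": {"moves": [[-0.0001, 0.0006, 0, 0], [-0.0001, 0.0013, 0, 0], [-0.0001, 0.0019, 0, 0], [-0.0001, 0.0019, 0, 0]]}}

```text
time: 15.53
ee_pos: [0.5304, -0.0558, 0.0354]
tcp_rot: [-179.9, 0.2, 94.0]
wrist_force: [-6.0, -8.8, 3.6]
opening: 0.0394
grasp_force: 26.6
```

In the tool's units: 0.1 cm is 0.0013, 0.05 cm is 0.0006.

{"op": "servo_tool", "data": {"moves": [[-0.0001, 0.0006, 0, 0], [-0.0001, 0.0013, 0, 0], [-0.0001, 0.0013, 0, 0]]}}

```text
time: 15.78
ee_pos: [0.5303, -0.0548, 0.0354]
tcp_rot: [-179.8, 0.2, 94.0]
wrist_force: [-6.0, -10.2, 4.4]
opening: 0.0396
grasp_force: 26.6
```

In the tool's units: 0.1 cm is 0.0013, 0.05 cm is 0.0006.

{"op": "servo_tool", "data": {"moves": [[-0.0001, 0.0006, 0, 0], [-0.0001, 0.0013, 0, 0], [-0.0001, 0.0013, 0, 0]]}}

```text
time: 16.03
ee_pos: [0.5302, -0.0538, 0.0354]
tcp_rot: [-179.9, 0.2, 94.0]
wrist_force: [-5.9, -10.5, 4.4]
opening: 0.0396
grasp_force: 26.6
```

In the tool's units: 0.07 cm is 0.0009, 0.05 cm is 0.0006.

{"op": "servo_tool", "data": {"moves": [[-0.0001, 0.0006, 0, 0], [-0.0001, 0.0009, 0, 0], [-0.0001, 0.0009, 0, 0]]}}

```text
time: 16.28
ee_pos: [0.5302, -0.0531, 0.0354]
tcp_rot: [-179.9, 0.2, 94.0]
wrist_force: [-6.1, -9.3, 4.8]
opening: 0.0397
grasp_force: 26.6
```

In the tool's units: 0.07 cm is 0.0009, 0.05 cm is 0.0006.

{"op": "servo_tool", "data": {"moves": [[-0.0001, 0.0006, 0, 0], [-0.0001, 0.0009, 0, 0], [-0.0001, 0.0009, 0, 0]]}}

```text
time: 16.53
ee_pos: [0.5301, -0.0524, 0.0354]
tcp_rot: [-179.9, 0.2, 94.0]
wrist_force: [-5.9, -9.9, 5.0]
opening: 0.0395
grasp_force: 26.6
```

In the tool's units: 0.07 cm is 0.0009, 0.05 cm is 0.0006.

{"op": "servo_tool", "data": {"moves": [[-0.0001, 0.0006, 0, 0], [-0.0001, 0.0009, 0, 0], [-0.0001, 0.0009, 0, 0]]}}

```text
time: 16.78
ee_pos: [0.5301, -0.0522, 0.0354]
tcp_rot: [-179.9, 0.2, 94.0]
wrist_force: [-6.8, -11.8, 3.4]
opening: 0.0398
grasp_force: 26.6
```

In the tool's units: 0.05 cm is 0.0006, -0.004 cm is -0.0001.

{"op": "servo_tool", "data": {"moves": [[-0.0001, 0.0006, 0, 0], [-0.0001, 0.0006, 0, 0], [-0.0001, 0.0006, 0, 0]]}}

```text
time: 17.03
ee_pos: [0.5301, -0.0518, 0.0354]
tcp_rot: [-179.9, 0.3, 94.0]
wrist_force: [-5.8, -14.6, 3.9]
opening: 0.0398
grasp_force: 26.6
```

```bash
python3 - <<'E'
from h import *
im=camera('scene')[:,:,::-1]
cv2.imwrite('pics/s3c.png',cv2.resize(im[205:325,270:430],None,fx=5,fy=5,interpolation=cv2.INTER_CUBIC))
E
```

```text
(no output)
```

View pics/s3c.png

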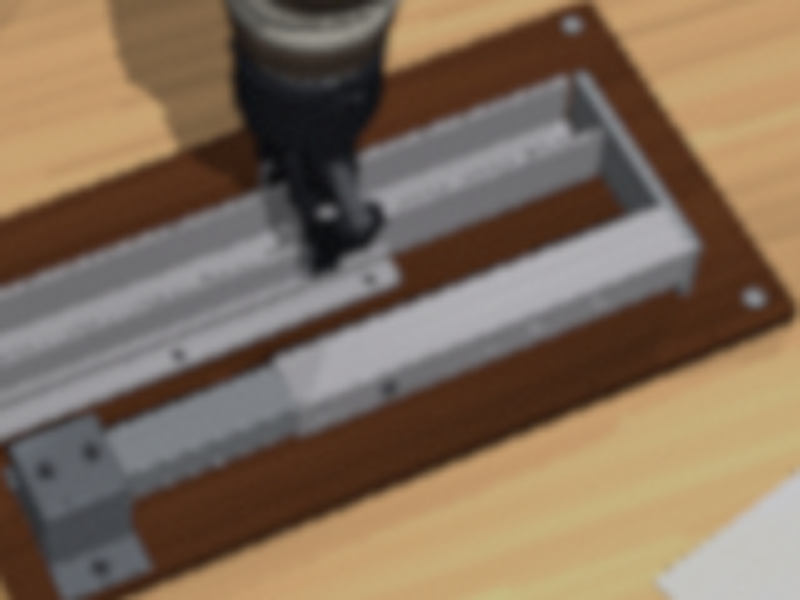

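{"op": "servo_tool", "data": {"moves": [[0, 0, 0, 0], [0, 0, 0, 0], [0, 0, 0, 0], [0, 0, 0, 0], [0, 0, 0, 0], [0, 0, 0, 0], [0, 0, 0, 0], [0, 0, 0, 0]], "claw": 0}}

```text
time: 17.75
ee_pos: [0.5312, -0.0495, 0.0355]
tcp_rot: [180.0, -0.0, 94.1]
wrist_force: [-0.2, -0.4, -0.9]
opening: 0.0856
grasp_force: 0.0
```

In the tool's units: 12 cm is 0.15, 11 cm is 0.1375.

{"op": "servo_tool", "data": {"moves": [[0, 0, 0.025, 0], [0, 0, 0.0625, 0], [0, 0, 0.1, 0], [0, 0.025, 0.1375, 0], [0, 0.0625, 0.15, 0], [0, 0.1, 0.15, 0], [0, 0.1375, 0.15, 0], [0, 0.1375, 0.15, 0], [0, 0.1375, 0.15, 0], [0, 0.1375, 0.15, 0]]}}

```text
time: 18.58
ee_pos: [0.5311, 0.0603, 0.1554]
tcp_rot: [-180.0, 0.0, 94.2]
wrist_force: [-0.4, -0.9, -0.5]
opening: 0.0855
grasp_force: 0.0
```

```bash
python3 - <<'E'
from h import *
from fit import loc
o=get_obs();T=wpose(o);p=np.load('jig.npy');im=camera('wrist')[:,:,::-1].copy()
L=lambda u,v,z:np.round(1000*loc(p,plane(*wray(T,[(u,v)]),z)),1)[0]
c,s=np.cos(p[2]),np.sin(p[2]);W=lambda x,y,z:[p[0]+x*c-y*s,p[1]+x*s+y*c,z]
q=wproj(T,[W(-.035,.171,.058),W(-.055,.08,.058),W(-.015,.08,.058),W(.0,.04,.03)]);print(q)
np.save('T6.npy',T);cv2.imwrite('pics/w6.png',im);print(o['ee_pos'],o['time'])
u,v=map(int,q[0]);g=im.sum(2).astype(int)//3
for r in (v+60,v+120,v+180):
    d=np.diff(g[r]);print(r,[(i,int(d[i]),L(i+.5,r,.058)) for i in range(u-90,u+110) if abs(d[i])>30])
cv2.imwrite('pics/w6c.png',cv2.resize(im[max(0,v-60):v+180,u-130:u+150],None,fx=2.4,fy=2.4,interpolation=cv2.INTER_CUBIC))
E
```

```text
[[298.66642789 167.300718  ]
 [271.61705003 297.62580957]
 [327.98715129 297.89420066]
 [344.11721984 328.14889805]]
[0.5311479  0.06034616 0.15539595] 18.5833
227 [(268, 44, array([-55.4, 131.4])), (269, 46, array([-54.7, 131.4])), (273, -60, array([-52.1, 131.4])), (274, 58, array([-51.4, 131.4])), (277, 40, array([-49.4, 131.4])), (278, 41, array([-48.7, 131.4])), (292, -33, array([-39.3, 131.4])), (293, -54, array([-38.7, 131.4])), (324, -89, array([-18.1, 131.4])), (325, 156, array([-17.4, 131.4])), (328, -34, array([-15.4, 131.4])), (329, -107, array([-14.7, 131.4]))]
287 [(270, 118, array([-55.5,  88.2])), (271, 82, array([-54.8,  88.2])), (274, -73, array([-52.6,  88.2])), (279, 38, array([-49.1,  88.2])), (280, 40, array([-48.4,  88.3])), (292, -31, array([-40. ,  88.3])), (293, -57, array([-39.3,  88.3])), (321, 49, array([-19.7,  88.4])), (323, -123, array([-18.3,  88.4])), (324, 105, array([-17.6,  88.4])), (325, 31, array([-16.9,  88.4])), (327, -44, array([-15.5,  88.4])), (328, -68, array([-14.8,  88.4])), (329, -58, array([-14.1,  88.4]))]
347 [(209, 52, array([-105.7,   36.7])), (273, 87, array([-55.4,  38.8])), (274, 91, array([-54.6,  38.8])), (277, -73, array([-52.3,  38.8])), (281, 40, array([-49.3,  38.9])), (282, 57, array([-48.5,  38.9])), (295, -61, array([-38.7,  39.1])), (323, 61, array([-17.6,  39.2])), (324, 68, array([-16.9,  39.2])), (345, -76, array([-1., 39.])), (346, -59, array([-0.3, 39. ]))]
```

View pics/w6c.png

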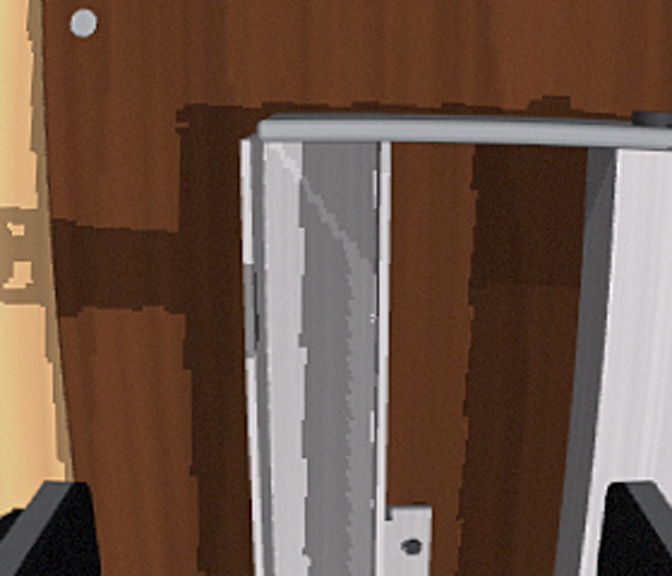

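```bash
python3 -c "
from workcell import *
print(job_done())"
```

```text
the job is handed in; nothing more can be done
None
```

The job is handed in: the stop is one hole longer, about 57 mm further out, with its button fully out. The channel lies flat on the fence with its end touching the stop plate, and the gripper is open and clear. The last pictures show this; no verdict came back.

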